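Pull the loose-capped sample jar

ROBOT

A 7-joint arm with a two-finger parallel gripper is mounted at the origin on a cart in front of the work surface, level with it; the furniture and walls round the work are solid. World frame = base frame: x ahead of the robot, y to its left, z up, the work surface at z = 0. Lengths are in m, angles in rad, forces in N, time in s.
With the tool pointing down it reaches from about 0.425 to 0.875 m from the base axis. Payload 9.9 kg.
Tool frame: the origin (TCP) lies on the front face of the gripper's body, between the roots of the fingers; the fingertips stand 73 mm ahead of it and the grasp point (between the pads) lies 54 mm ahead of it; z points along the fingers, y is the line along which they close (so a half turn about z gives the same grasp; the last joint's range is limited). The gripper opens to 85 mm and grips with 20 to 120 N. Pads are 22 mm wide; open, the fingers measure 114 mm over their backs; the gripper's body (76 mm by 85 mm) begins 54 mm behind the grasp point. The pads swing forward as they close: fully open they stand 13 mm farther back than shut.
Start: joints at [-1.194, 0.576, 0.025, 1.437, -0.015, 1.129, -0.057], TCP at [0.3, 0.605, 0.304] pointing down, gripper open.
Joint ranges: [-2.76, 2.76], [-0.34, 2.15], [-1.52, 1.57], [0.19, 2.46], [-1.09, 4.23], [0.17, 1.99], [-2.82, 2.82]. Speed limits (rad/s): [2.22, 2.22, 3.01, 3.01, 3.14, 3.14, 3.14].

INTERFACE

Orientations are given as [roll, pitch, yaw] about the fixed x, y, z axes, in that order (R = Rz(yaw) Ry(pitch) Rx(roll)).
In Python, from workcell import manip gives the robot as it stands. The module is installed in compiled form; this text tells all that it offers.
- The arm moves only by the shell command python3 -m handwheel 'ROWS' [FORCE]. ROWS is text: rows parted by semicolons, each of 7 numbers parted by spaces: the shift along the tool's x, y, z in m, then the turn, a rotation vector about the tool's x, y, z in degrees, then the closure, from -1 (fully open) to 1 (shut). A call has exactly 8 rows; each row is the pose to reach, as a shift and turn from the pose commanded when the call began, along the tool's axes at that moment; what a row does not reach only later rows make up. A row lasts 1/10 s, in which the tool goes at most 50 mm and 8.59 degrees, less where a joint would pass 70% of its speed; a pose out of reach is approached as far as the arm can. A call with a gripper value outside its range is refused whole. The fingers move at their own pace and stop on an object; FORCE is the grip in N (left out, the last holds). Time passes only in rows, so rows that repeat a pose let the fingers close, or fill a call up. It gives the time, the measured TCP pose, the force, the opening and the grip force at its end, in the units of the state.
- manip.sense(): the state, without advancing time (a new reading comes with each control period).
- manip.read_camera(name): name is "scene" or "top" or "wrist"; returns a dict with "image" (384x512x3 uint8, red, green, blue), "vertical_fov" (degrees; the focal length in pixels is half the picture's height over the tangent of half this angle, whatever the lens; pixels are square), "cx", "cy" (the principal point, pixels), "cam_to_world" (4x4, takes a point from camera to world coordinates). Camera axes: x right, y down, z forward; pixel columns grow to the right and rows downward; lengths in m; the calibration is good to about 2 mm. A picture is of the moment at which its call begins. There is no depth.
- manip.hand_in(): hands the job in; it is judged then, once.
The state is a dict: "t": time; "q": joint angles; "qvel": joint speeds; "effort": joint torques, N m; "tcp_pos": TCP position; "tool_rot": TCP orientation; "contact_force": force on the tool from outside, world axes, zero at the start; "wrist_torque": the same for the moment, N m; "opening": finger opening in m; "finger_force": force on a finger pad.
Only numpy, scipy, OpenCV 4.12 (cv2) and the standard library are available. Lean on these libraries where they do the work, as an engineer would, in place of code of your own. Each camera call takes 0.05 s, during which the arm holds its last target. There are 200 camera calls.

TASK

Two white square sample jars with black screw caps stand in the grey jar holder: one cap is screwed right down, the other stands up high on its neck and is loose. Test-twist the high, loose cap by an eighth of a turn or more, either way, while its jar stands in the holder; then set that jar gently and upright into the flat black tray, on its floor, for recapping. Leave the tight jar where it is in the holder, and do not tip or drop the jar.

Things in the scene. Friction and masses are not known exactly. Their poses are not given: they have to be found in the camera images.
- jar_loose: Jar with the loose cap, 135 g: white body 38 x 38 mm, 52 mm tall, round neck above; black ribbed cap 39 mm across, from 66 to 88 mm above the jar's underside (14 mm of white neck shows below it). Origin: centre of the underside, z up. Starts in a square holder pocket (41 mm wide, 28 mm deep), underside 6 mm above the worktop. The cap stays on: the jar can be carried by it.
- cap_jar_loose (a joint): Turn of the loose cap on its jar, rad, about the jar's z, positive anticlockwise from above. Starts within 0.15 of 0, turns either way to 2.2 against a friction of 0.03 N m, without rising or sinking. In its pocket the jar itself first turns along by up to 7 degrees.
- jar_tight: The other jar: same body and cap, but screwed right down (cap from 56 to 78 mm above the underside) and it does not turn. Origin: centre of the underside. In the other pocket of the holder, 106 mm from the loose jar's centre. The holder is a fixed grey block 64 x 170 mm, 34 mm tall, its long side in line with the two jars.
- tray: Flat open black tray, fixed, 254 x 88 mm, 27 mm tall, inside 246 x 80 mm, floor 2 mm thick. Origin: centre of its underside; x along its length. A black adapter ring (39 mm across, 14 mm tall) lies in it 90 to 98 mm from the middle, at the +x end; the rest is empty.
There are look-alikes about, which are no part of the job. What is shaped like the jar_loose but blue or green is not meant.

How it is judged:
On the way:
1. the loose cap is test-twisted while its jar stands in the holder ((value of joint cap_jar_loose above 0.4 rad or value of joint cap_jar_loose below -0.4 rad) and distance of jar_loose from where it was at the start of the episode below 0.012 m), for 0.2 s.
At the end, for the whole second after the job is handed in: The loose-capped jar stands inside the tray on its floor, upright within 8 degrees, at rest; the tight jar is still upright in its pocket, within 12 mm of where it was (x of jar_loose in the frame of tray between -0.11 and 0.11 m and y of jar_loose in the frame of tray between -0.03 and 0.03 m and z of jar_loose in the frame of tray below 0.008 m and angle between each of jar_loose, jar_tight's own z axis and vertical below 0.15 rad and linear speed of jar_loose below 0.02 m/s and distance of jar_tight from where it was at the start of the episode below 0.012 m); the robot touches nothing.
It fails at once if the tight jar is taken out of its pocket (distance of jar_tight from where it was at the start of the episode above 0.02 m).
It fails at once if the loose jar is tipped by more than 30 degrees (angle between jar_loose's own z axis and vertical above 0.52 rad).
It fails at once if the loose jar is dropped (falls free faster than 0.6 m/s) (linear speed of jar_loose above 0.6 m/s and contact force between the fingers and jar_loose below 0.1 N).
It also fails if it takes over 40 s, if anything falls off the work surface, if the arm or the gripper's body presses on something with over 40 N, if the wrist force passes 120 N, or if a joint passes its speed limit or range.

## Working session

There is one attempt and no reset: what is moved stays moved. The work goes in short steps, Python scripts to look and compute and a shell command to move; the robot and the scene stay as the last step left them, time stands still between calls to the robot, and variables do not carry over. Pictures are saved under pics/ and viewed, at most 10 in all, crops included, and the job is handed in when it is done.

```bash
mkdir -p pics
cat > h.py <<'E'
import numpy as np,cv2
from workcell import manip
def cam(n):
    c=manip.read_camera(n); h=c["image"].shape[0]
    c["f"]=h/2/np.tan(np.radians(c["vertical_fov"])/2); return c
def ray(c,u,v):
    T=np.array(c["cam_to_world"]); d=T[:3,:3]@[(u-c["cx"])/c["f"],(v-c["cy"])/c["f"],1]
    return T[:3,3],d/np.linalg.norm(d)
def plane(c,u,v,z):
    o,d=ray(c,u,v); return o+d*(z-o[2])/d[2]
def tri(rays):
    A=sum(np.eye(3)-np.outer(d,d) for o,d in rays); b=sum((np.eye(3)-np.outer(d,d))@o for o,d in rays)
    return np.linalg.solve(A,b)
E
python3 - <<'E'
from h import *
np.set_printoptions(precision=3,suppress=True)
s=manip.sense(); print(s["t"],s["tcp_pos"],s["tool_rot"],s["opening"])
import pickle
D={}
for n in("scene","top","wrist"):
    c=cam(n); D[n]=c; print(n,c["f"],c["cx"],c["cy"],np.array(c["cam_to_world"]))
    cv2.imwrite(f"pics/{n}0.png",c["image"][:,:,::-1])
pickle.dump(D,open("d0.pkl","wb"))
a=np.hstack([cv2.imread("pics/scene0.png"),cv2.imread("pics/top0.png")])
E
```

```text
0.0 [0.3   0.604 0.303] [-3.14   0.     2.681] 0.08523783106857505
scene 416.974331963821 255.1763528442586 190.75258721782646 [[-0.69  -0.314  0.652 -0.09 ]
 [-0.724  0.31  -0.616  0.662]
 [-0.009 -0.897 -0.441  0.516]
 [ 0.     0.     0.     1.   ]]
top 406.431846190623 256.05588099203266 188.58687512499307 [[ 0.028 -0.99   0.14   0.347]
 [-0.999 -0.032 -0.022  0.068]
 [ 0.027 -0.139 -0.99   1.152]
 [ 0.     0.     0.     1.   ]]
wrist 341.22293084191085 256.79384222539323 184.64004354514398 [[ 0.445  0.859  0.255  0.234]
 [ 0.896 -0.426 -0.128  0.637]
 [-0.001  0.285 -0.958  0.372]
 [ 0.     0.     0.     1.   ]]
```

View pics/top0.png

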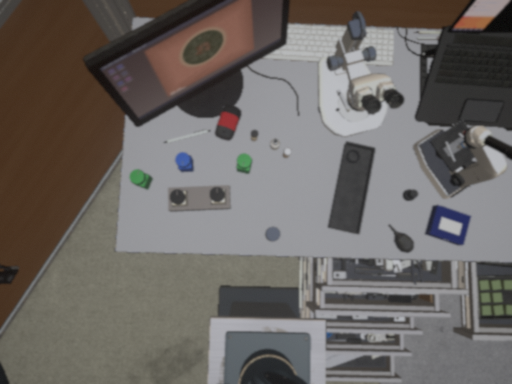

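View pics/scene0.png

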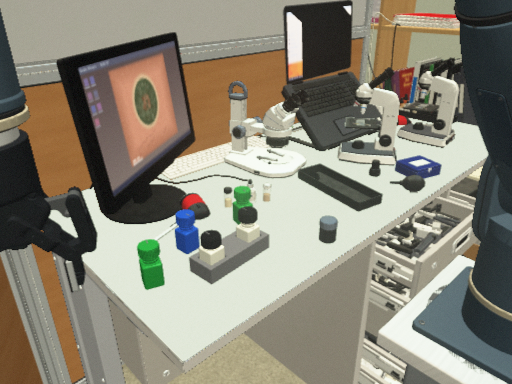

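Top view: the holder is at about (199,198), with jars at (178,196) and (218,195). The tray is at (352,188), with the ring at its upper end (351,155). Scene view: the jars are at (210,245) and (248,222). The blue jar (185,230) and the green ones (150,265) and (243,205) are look-alikes. Next I'll crop both jars and triangulate the caps.

Run:
```python
from h import *
import pickle
np.set_printoptions(precision=3,suppress=True)
D=pickle.load(open("d0.pkl","rb"))
s=D["scene"]["image"];t=D["top"]["image"]
a=cv2.resize(s[195:285,185:285],None,fx=5,fy=5,interpolation=cv2.INTER_CUBIC)[:450,:500]
b=cv2.resize(t[178:218,160:240],None,fx=4,fy=4,interpolation=cv2.INTER_CUBIC)
im=np.zeros((600,500,3),np.uint8);im[:450,:500]=a;im[440:600,:320]=b
cv2.imwrite("pics/crop.png",im[:,:,::-1])
def blobs(img,box,th,amin):
    x0,y0,x1,y1=box;m=(img[y0:y1,x0:x1].max(2)<th).astype(np.uint8)
    n,l,st,ce=cv2.connectedComponentsWithStats(m)
    return [(ce[i]+[x0,y0],st[i]+[x0,y0,0,0,0]) for i in range(1,n) if st[i,4]>amin]
print("scene caps",blobs(s,(190,200,275,285),60,30))
print("top caps",blobs(t,(165,182,235,215),60,20))
print("tray top",blobs(t,(320,135,385,240),75,500))
# tray, top corners (outer rim z=.027)
m=(t.max(2)<75).astype(np.uint8);m[:,:320]=0;m[:,385:]=0;m[:135]=0;m[240:]=0
c=max(cv2.findContours(m,0,2)[0],key=cv2.contourArea);bx=cv2.boxPoints(cv2.minAreaRect(c))
P=np.array([plane(D["top"],*p,.027) for p in bx]);print("tray",P,P.mean(0))
# holder
hs=t[180:215,160:240].astype(int);m=((hs.max(2)<145)).astype(np.uint8);m=cv2.morphologyEx(m,cv2.MORPH_CLOSE,np.ones((5,5),np.uint8))
c=max(cv2.findContours(m,0,2)[0],key=cv2.contourArea);bx=cv2.boxPoints(cv2.minAreaRect(c))+[160,180]
P=np.array([plane(D["top"],*p,.034) for p in bx]);print("holder",bx,P,P.mean(0))
```

```text
scene caps [(array([201.433, 215.06 ]), array([195, 211,  14,   8,  67])), (array([245.723, 217.973]), array([239, 212,  17,  11, 112])), (array([210.529, 239.843]), array([201, 231,  20,  18, 293]))]
top caps [(array([176.789, 197.028]), array([172, 192,  12,  11,  71]))]
tray top [(array([351.531, 187.462]), array([ 329,  143,   45,   90, 2567]))]
tray [[ 0.405 -0.161  0.027]
 [ 0.648 -0.209  0.027]
 [ 0.634 -0.294  0.027]
 [ 0.391 -0.244  0.027]] [ 0.52  -0.227  0.027]
holder [[166.385 187.163]
 [229.825 183.198]
 [231.533 210.529]
 [168.093 214.494]] [[0.501 0.29  0.034]
 [0.517 0.116 0.034]
 [0.441 0.108 0.034]
 [0.425 0.281 0.034]] [0.471 0.199 0.034]
```

View pics/crop.png

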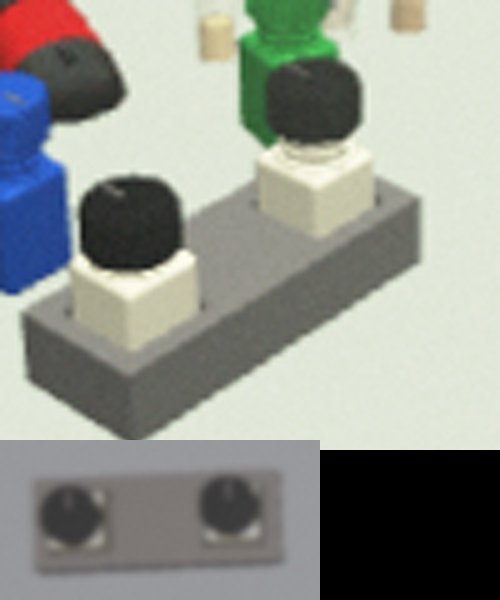

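Candidates: the left jar, scene (210,240), has its cap seated directly on the body. The right jar, scene (248,215) / top (217,194), shows a white neck ring under a higher cap. The right one is jar_loose. Next I'll triangulate both caps.

Run:
```python
from h import *
import pickle
np.set_printoptions(precision=4,suppress=True)
D=pickle.load(open("d0.pkl","rb"))
def blob(img,box,th):
    x0,y0,x1,y1=box;m=(img[y0:y1,x0:x1].max(2)<th).astype(np.uint8)
    n,l,st,ce=cv2.connectedComponentsWithStats(m);i=1+st[1:,4].argmax()
    return (st[i,:2]+st[i,2:4]/2-.5)+[x0,y0],st[i]
s,t=D["scene"],D["top"]
for nm,b1,b2 in(("loose",(236,205,262,225),(207,184,229,207)),("tight",(198,228,226,252),(168,186,188,210))):
  for th in(75,85):
    p,a=blob(s["image"],b1,th);q,b=blob(t["image"],b2,th)
    X=tri([ray(s,*p),ray(t,*q)]); print(nm,th,p,a,q,b,X, plane(t,*q,.083 if nm=="loose" else .073))
st=manip.sense();X=np.array(st["tcp_pos"]);from scipy.spatial.transform import Rotation as R
r=R.from_euler("xyz",st["tool_rot"]);print(r.as_matrix())
```

```text
loose 75 [247. 215.] [  2   2  19  17 254] [217. 194.] [  4   4  13  13 129] [0.4807 0.1472 0.0806] [0.4798 0.1465 0.083 ]
loose 85 [247. 215.] [  2   2  19  17 267] [217. 194.] [  3   4  15  13 153] [0.4807 0.1472 0.0806] [0.4798 0.1465 0.083 ]
tight 75 [210.5 239.5] [  3   3  20  18 304] [177.5 196.5] [  3   4  14  14 140] [0.4717 0.2525 0.0711] [0.4711 0.2517 0.073 ]
tight 85 [210.5 239.5] [  3   3  20  18 309] [177.5 197. ] [  2   4  16  15 165] [0.4707 0.2527 0.0716] [0.4697 0.2517 0.073 ]
[[-0.8957  0.4446 -0.0005]
 [ 0.4446  0.8957 -0.0012]
 [-0.0001 -0.0013 -1.    ]]
```

Triangulated cap heights are 0.081 (loose) and 0.071 (tight), and the spacing is 106 mm, so the right jar is the loose one. Next I'll move above it.

```bash
python3 -m handwheel '-0.036 -0.033 0.005 0 0 0 -1; -0.073 -0.066 0.01 0 0 0 -1; -0.11 -0.099 0.015 0 0 0 -1; -0.146 -0.132 0.02 0 0 0 -1; -0.183 -0.165 0.025 0 0 0 -1; -0.22 -0.198 0.03 0 0 0 -1; -0.256 -0.23 0.035 0 0 0 -1; -0.292 -0.263 0.04 0 0 0 -1' 30
python3 -m handwheel '-0.036 -0.033 0.005 0 0 0 -1; -0.073 -0.066 0.01 0 0 0 -1; -0.073 -0.066 0.01 0 0 0 -1; -0.073 -0.066 0.01 0 0 0 -1; -0.073 -0.066 0.01 0 0 0 -1; -0.073 -0.066 0.01 0 0 0 -1; -0.073 -0.066 0.01 0 0 0 -1; -0.073 -0.066 0.01 0 0 0 -1'
cat > w.py <<'E'
from h import *
import sys
np.set_printoptions(precision=4,suppress=True)
c=cam("wrist");cv2.imwrite(sys.argv[1],c["image"][:,:,::-1])
m=(c["image"].max(2)<70).astype(np.uint8)
n,l,st,ce=cv2.connectedComponentsWithStats(m)
for i in range(1,n):
    if st[i,4]>300:
        p=st[i,:2]+st[i,2:4]/2-.5;print(p,st[i],plane(c,*p,.083))
s=manip.sense();print(s["t"],s["tcp_pos"],s["tool_rot"],s["q"],s["contact_force"])
E
python3 w.py pics/w1.png
```

```text
t: 0.95
tcp_pos: [0.4451, 0.2374, 0.2638]
tool_rot: [3.141, 0.0, 2.681]
contact_force: [0.1, -0.2, -0.2]
opening: 0.0855
finger_force: 0.0
t: 1.75
tcp_pos: [0.4805, 0.1485, 0.2539]
tool_rot: [3.141, -0.0, 2.682]
contact_force: [0.2, 0.2, -0.1]
opening: 0.0854
finger_force: 0.0
[87.  20.5] [  12    0  151   42 2313] [0.3316 0.1006 0.083 ]
[292.5 101. ] [208  51 170 101 410] [0.4359 0.198  0.083 ]
[487.5 101. ] [ 464   76   48   51 1445] [0.4951 0.3178 0.083 ]
[381.5 107. ] [ 350   78   64   59 2789] [0.4667 0.2513 0.083 ]
[ 57.  143.5] [  30  119   55   50 1218] [0.3885 0.0362 0.083 ]
[254.5 184. ] [ 227  156   56   57 2394] [0.4774 0.1483 0.083 ]
[255.5 313. ] [    0   243   512   141 34301] [0.5775 0.0996 0.083 ]
[327. 320.] [ 301  299   53   43 1867] [0.61   0.1499 0.083 ]
1.8 [0.4806 0.1483 0.2539] [3.1415 0.     2.6821] [-0.4462  0.3805  0.0741  1.9544 -0.0382  0.8079  0.7603] [-0.1472 -0.6562 -0.2109]
```

View pics/w1.png

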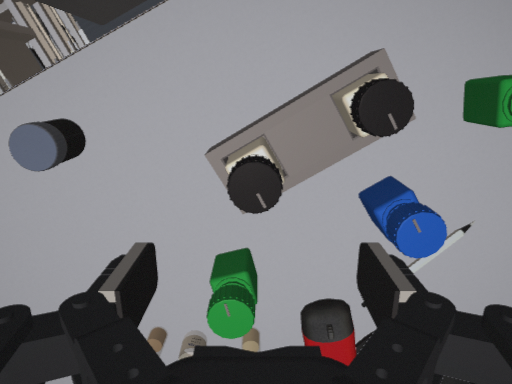

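The wrist view confirms the loose jar's cap at (254,184), where the neck is visible. The tight jar is at (381,107), and green (232,308) and blue (415,228) are clear of the fingers. Next I'll descend and close.

```bash
python3 -m handwheel '0 0 0.02 0 0 0 -1; 0 0 0.045 0 0 0 -1; 0 0 0.07 0 0 0 -1; 0 0 0.095 0 0 0 -1; 0.001 0 0.11 0 0 0 -1; 0.001 0 0.117 0 0 0 -1; 0.001 0 0.117 0 0 0 -1; 0.001 0 0.117 0 0 0 -1' 30
python3 -m handwheel '0 0 0 0 0 0 1; 0 0 0 0 0 0 1; 0 0 0 0 0 0 1; 0 0 0 0 0 0 1; 0 0 0 0 0 0 1; 0 0 0 0 0 0 1; 0 0 0 0 0 0 1; 0 0 0 0 0 0 1' 30
python3 w.py pics/w2.png | tail -1
```

```text
t: 2.6
tcp_pos: [0.4802, 0.1482, 0.1375]
tool_rot: [3.141, 0.001, 2.681]
contact_force: [0.5, -0.1, 0.1]
opening: 0.0852
finger_force: 0.0
t: 3.4
tcp_pos: [0.4801, 0.148, 0.1374]
tool_rot: [3.141, 0.001, 2.681]
contact_force: [-0.8, -1.0, 5.6]
opening: 0.0383
finger_force: 29.4
3.45 [0.4801 0.148  0.1374] [3.1411 0.0006 2.6806] [-0.4273  0.5534  0.051   2.0779 -0.0547  0.5107  0.7736] [-1.688  -0.9489  5.5859]
```

View pics/w2.png

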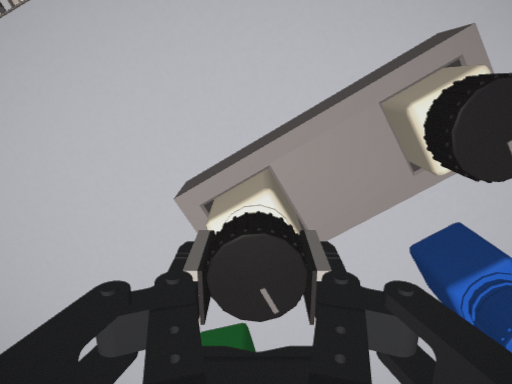

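The cap is gripped at an opening of 38.3 mm, with its white mark at (268,300). The tight jar is clear. Next I'll twist it 56°.

```bash
python3 -m handwheel '0 0 0 0 0 7 1; 0 0 0 0 0 14 1; 0 0 0 0 0 21 1; 0 0 0 0 0 28 1; 0 0 0 0 0 35 1; 0 0 0 0 0 42 1; 0 0 0 0 0 49 1; 0 0 0 0 0 56 1' 30
python3 -m handwheel '0 0 0 0 0 0 1; 0 0 0 0 0 0 1; 0 0 0 0 0 0 1; 0 0 0 0 0 0 1; 0 0 0 0 0 0 1; 0 0 0 0 0 0 1; 0 0 0 0 0 0 1; 0 0 0 0 0 0 1'
python3 w.py pics/w3.png | tail -1; python3 -c "
from h import *
print(manip.sense()['wrist_torque'])"
```

```text
t: 4.25
tcp_pos: [0.4796, 0.1476, 0.1374]
tool_rot: [-3.141, -0.0, 1.698]
contact_force: [-3.3, -1.9, 8.8]
opening: 0.038
finger_force: 30.1
t: 5.05
tcp_pos: [0.4797, 0.1476, 0.1374]
tool_rot: [-3.141, -0.0, 1.703]
contact_force: [-3.1, -2.1, 8.9]
opening: 0.0382
finger_force: 30.1
5.1 [0.4797 0.1476 0.1375] [-3.1415 -0.      1.7028] [-0.6146  0.5801  0.3319  2.085  -0.3608  0.5305  0.1128] [-2.3853 -2.9582  8.0158]
[-0.50811392  0.53591225 -0.03293846]
```

View pics/w3.png

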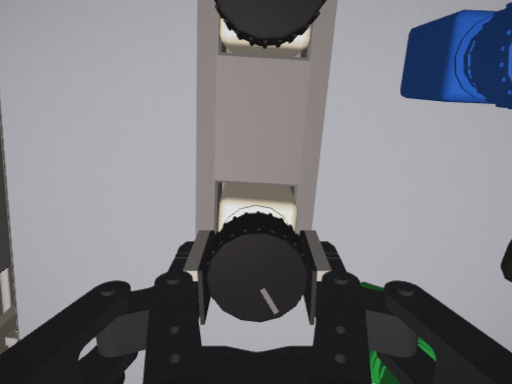

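The cap mark stayed with the fingers (268,300) while the jar stayed square in its pocket, and the torque is −0.033 N m, so the cap turned about 49°. Next I'll back off 5° to square the jar, then lift.

```bash
python3 -m handwheel '0 0 0 0 0 -3 1; 0 0 0 0 0 -5 1; 0 0 -0.01 0 0 -5 1; 0 0 -0.02 0 0 -5 1; 0 0 -0.035 0 0 -5 1; 0 0 -0.055 0 0 -5 1; 0 0 -0.08 0 0 -5 1; 0 0 -0.1 0 0 -5 1' 40
python3 -m handwheel '0 0 0 0 0 0 1; 0 0 0 0 0 0 1; 0 0 0 0 0 0 1; 0 0 0 0 0 0 1; 0 0 0 0 0 0 1; 0 0 0 0 0 0 1; 0 0 0 0 0 0 1; 0 0 0 0 0 0 1'
python3 - <<'E'
from h import *
np.set_printoptions(precision=4,suppress=True)
from scipy.spatial.transform import Rotation as R
s=manip.sense();print(s["tcp_pos"],s["tool_rot"],s["contact_force"],s["opening"])
print(R.from_euler("xyz",s["tool_rot"]).as_matrix().T@(np.array([.49,-.221,.237])-s["tcp_pos"]))
E
```

```text
t: 5.9
tcp_pos: [0.4799, 0.1481, 0.2388]
tool_rot: [3.141, -0.0, 1.79]
contact_force: [0.9, -0.6, -0.6]
opening: 0.0376
finger_force: 40.7
t: 6.7
tcp_pos: [0.4799, 0.148, 0.2368]
tool_rot: [-3.141, 0.0, 1.791]
contact_force: [-0.2, 0.5, -2.1]
opening: 0.0375
finger_force: 40.7
[0.4799 0.148  0.2368] [-3.1413  0.0001  1.7905] [-0.167   0.5326 -2.0567] 0.03748841774485163
[-0.3623 -0.0705 -0.0002]
```

```bash
python3 -m handwheel '-0.01 -0.002 0 0 0 0 1; -0.03 -0.006 0 0 0 0 1; -0.055 -0.011 0 0 0 0 1; -0.08 -0.016 0 0 0 0 1; -0.105 -0.021 0 0 0 0 1; -0.13 -0.026 0 0 0 0 1; -0.155 -0.03 0 0 0 0 1; -0.18 -0.035 0 0 0 0 1'
python3 -m handwheel '-0.025 -0.005 0 0 0 0 1; -0.05 -0.01 0 0 0 0 1; -0.075 -0.015 0 0 0 0 1; -0.1 -0.02 0 0 0 0 1; -0.125 -0.025 0 0 0 0 1; -0.15 -0.03 0 0 0 0 1; -0.17 -0.034 0 0 0 0 1; -0.182 -0.035 0 0 0 0 1'
python3 -m handwheel '0 0 0 0 0 0 1; 0 0 0 0 0 0 1; 0 0 0 0 0 0 1; 0 0 0 0 0 0 1; 0 0 0 0 0 0 1; 0 0 0 0 0 0 1; 0 0 0 0 0 0 1; 0 0 0 0 0 0 1'
python3 w.py pics/w4.png | tail -1
python3 - <<'E'
from h import *
c=cam("scene");im=np.vstack([cv2.resize(cv2.imread("pics/w4.png"),(400,300)),cv2.resize(c["image"][:,:,::-1],(400,300))])
cv2.imwrite("pics/m4.png",im)
E
```

```text
t: 7.5
tcp_pos: [0.4848, -0.0371, 0.237]
tool_rot: [3.141, 0.0, 1.79]
contact_force: [0.4, 1.1, -2.0]
opening: 0.0378
finger_force: 40.7
t: 8.3
tcp_pos: [0.4897, -0.2231, 0.2371]
tool_rot: [-3.141, 0.001, 1.788]
contact_force: [-0.4, -0.0, -2.6]
opening: 0.0374
finger_force: 40.7
t: 9.1
tcp_pos: [0.4905, -0.2204, 0.2369]
tool_rot: [-3.142, 0.0, 1.791]
contact_force: [0.7, -0.4, -2.0]
opening: 0.0381
finger_force: 40.7
9.15 [ 0.4905 -0.2205  0.2369] [-3.1416 -0.      1.7907] [ 0.0632  0.4771  0.4015  1.8991 -0.2494  0.8141  0.8169] [ 0.0101 -0.088  -0.6864]
```

View pics/m4.png

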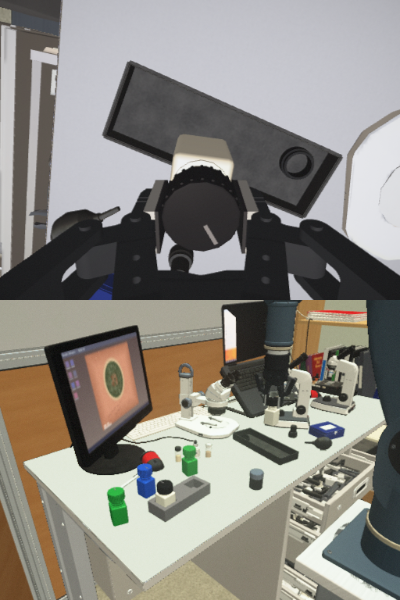

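The jar hangs upright in the grip over the tray. The holder still has the tight jar. In the upper half the tray rim corners are at (130,62), (342,155) and (104,135). I'll check the tray pose from those.

Run:
```python
from h import *
np.set_printoptions(precision=4,suppress=True)
c=cam("wrist")
A,B,C=[plane(c,u*1.28,v*1.28,.027) for u,v in((130,62),(342,155),(104,135))]
print(A,B,C,np.linalg.norm(A-B),np.linalg.norm(A-C),(B+C)/2)
ctr=(B+C)/2;ex=(B-A)/np.linalg.norm(B-A);p=manip.sense()["tcp_pos"]-ctr
print("jar in tray",p[:2]@ex[:2],p[:2]@[-ex[1],ex[0]])
```

```text
[ 0.4042 -0.1616  0.027 ] [ 0.6472 -0.2081  0.027 ] [ 0.3876 -0.2426  0.027 ] 0.24745662332426552 0.08267560176385542 [ 0.5174 -0.2254  0.027 ]
jar in tray -0.027310308472552638 -0.00026658768104645365
```

Both views agree: the jar is at tray x −0.027, y 0. Next I'll lower it 103.5 mm, slowly at the end.

```bash
python3 -m handwheel '0 0 0.01 0 0 0 1; 0 0 0.03 0 0 0 1; 0 0 0.05 0 0 0 1; 0 0 0.07 0 0 0 1; 0 0 0.085 0 0 0 1; 0 0 0.094 0 0 0 1; 0 0 0.098 0 0 0 1; 0 0 0.1 0 0 0 1'
python3 -m handwheel '0 0 0.001 0 0 0 1; 0 0 0.002 0 0 0 1; 0 0 0.003 0 0 0 1; 0 0 0.0035 0 0 0 1; 0 0 0.0035 0 0 0 1; 0 0 0.0035 0 0 0 1; 0 0 0.0035 0 0 0 1; 0 0 0.0035 0 0 0 1'
```

```text
t: 10.05
tcp_pos: [0.4905, -0.2206, 0.1366]
tool_rot: [-3.141, 0.0, 1.791]
contact_force: [-0.5, -0.3, -1.5]
opening: 0.0377
finger_force: 40.6
t: 10.85
tcp_pos: [0.4906, -0.2206, 0.1335]
tool_rot: [3.141, 0.0, 1.791]
contact_force: [0.2, -0.3, -0.1]
opening: 0.0376
finger_force: 40.8
```

```bash
python3 -m handwheel '0 0 0.0005 0 0 0 1; 0 0 0.001 0 0 0 1; 0 0 0.001 0 0 0 1; 0 0 0.001 0 0 0 1; 0 0 0.001 0 0 0 1; 0 0 0.001 0 0 0 1; 0 0 0.001 0 0 0 1; 0 0 0.001 0 0 0 1'
```

```text
t: 11.65
tcp_pos: [0.4906, -0.2208, 0.1334]
tool_rot: [3.141, 0.0, 1.79]
contact_force: [-3.8, 0.9, 12.3]
opening: 0.0379
finger_force: 41.8
```

Floor contact: 12 N upward. I'll ease off, open and rise.

```bash
python3 -m handwheel '0 0 -0.001 0 0 0 1; 0 0 -0.001 0 0 0 1; 0 0 -0.001 0 0 0 -0.2; 0 0 -0.001 0 0 0 -0.6; 0 0 -0.001 0 0 0 -1; 0 0 -0.001 0 0 0 -1; 0 0 -0.001 0 0 0 -1; 0 0 -0.001 0 0 0 -1' 20
python3 -m handwheel '0 0 -0.01 0 0 0 -1; 0 0 -0.03 0 0 0 -1; 0 0 -0.06 0 0 0 -1; 0 0 -0.09 0 0 0 -1; 0 0 -0.12 0 0 0 -1; 0 0 -0.14 0 0 0 -1; 0 0 -0.14 0 0 0 -1; 0 0 -0.14 0 0 0 -1'
python3 w.py pics/w5.png | tail -1
python3 - <<'E'
from h import *
c=cam("scene");im=np.vstack([cv2.resize(cv2.imread("pics/w5.png"),(400,300)),cv2.resize(c["image"][120:290,140:400,::-1],(440,288))[:,:400]])
cv2.imwrite("pics/m5.png",im)
E
```

```text
t: 12.45
tcp_pos: [0.4905, -0.2205, 0.1334]
tool_rot: [-3.142, 0.0, 1.791]
contact_force: [-0.3, -0.7, -0.3]
opening: 0.0853
finger_force: 0.0
t: 13.25
tcp_pos: [0.4905, -0.2204, 0.2739]
tool_rot: [3.141, 0.0, 1.791]
contact_force: [0.7, 0.6, 0.5]
opening: 0.0854
finger_force: 0.0
13.3 [ 0.4902 -0.2202  0.2732] [-3.1413 -0.0004  1.7908] [ 0.0417  0.4343  0.4274  1.8546 -0.2246  0.9005  0.7947] [ 0.2867  0.2494 -1.0822]
```

View pics/m5.png

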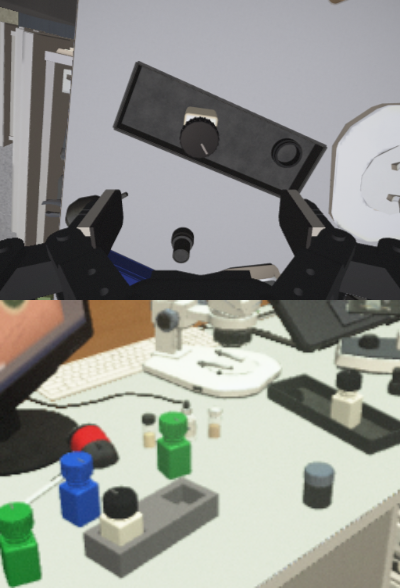

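The loose jar stands upright inside the tray (upper half, (200,132)), the tight jar is still in its pocket (lower half, (120,515)), and the gripper is clear of everything.

```bash
python3 -c "
from workcell import manip
print(manip.hand_in())"
```

```text
the job is handed in; nothing more can be done
None
```

I test-twisted the loose cap by about 49° in the holder, set its jar upright on the tray floor, left the tight jar in its pocket, and handed the job in at about 13 s; the hand-in returned no verdict.

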